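# Clear the corner of the marking-out board and hold the square in it

### The job

The steel ring plate lying in the corner of the marking-out board is in the way: hang it by its hole over the upright post, down flat on the post's foot, and let go of it. Then take the square by its upright grip, lay it flat on the board and press its outer corner fully home into the corner so that one leg bears on each fence; finish while still gripping it and keeping it pressed against both fences. Leave the other things on the desk where they are.

Things in the scene. Friction and masses are not known exactly. Their poses are not given: they have to be found in the camera images.
- board: fixed aluminium marking-out board 180 (x) x 200 (y) x 10 mm, on the desk; origin under its centre. On top stand two steel fences, 14 mm wide and 14 mm high: one along its far (+x) edge, one along its right (-y) edge; their inner faces meet at right angles in the corner. Board, fences and the square's legs are ground and lightly oiled: they slide on each other easily (friction about 0.2). The fences do not give
- corner (a point): the inside corner of the board: where the planes of the two fence faces and the board's top meet, at (75, -85, 10) mm in the board's frame; axes as the board's. The fences stop about 10 mm short of this point, leaving it open
- fence_far: far fence, 172 mm long along the board's y; its inner face looks to the board's -x and lies at board x = 75 mm. Origin under the fence's middle, on the board's top
- fence_right: right fence, 150 mm long along the board's x; its inner face looks to the board's +y and lies at board y = -85 mm. Origin under the fence's middle, on the board's top
- post: fixed upright round steel post, 12 mm thick with a tapered tip 45 mm above the desk, on a round foot 104 mm wide and 10 mm high; origin on its axis at desk height
- post_top (a point): tip of the post, on its axis, 45 mm above the desk
- plate_grip (a point): loose steel ring plate, 0.13 to 0.25 kg: flat plate 95x40x8 mm with a hole and an upright grip, a rib 12 mm thick, 40 mm long along the plate's x, from 8 to 46 mm above the underside. This point is in the rib's middle, 30 mm above the underside. The plate runs from 31 mm behind (-x) to 64 mm ahead (+x) of it. It starts flat on the board
- plate_hole (a point): centre of the ring plate's through hole, 22 mm wide, at the underside: 42 mm ahead (+x) of the grip and 30 mm below it; axes as the plate's
- ring_plate: the ring plate itself; origin at its underside, straight below the middle of its grip
- square_grip (a point): loose steel square, 0.21 to 0.42 kg: two flat legs 120 mm long, 26 mm wide and 10 mm thick at right angles, with a diagonal brace that carries an upright grip, a rib 14 mm thick and 56 mm long from 10 to 53 mm above the underside. This point is in the rib's middle, 32 mm above the underside. Axes as the square's: the rib runs along the direction (1, 1) of its x and y, so fingers close along (1, -1). When the square is home its axes are parallel to the board's
- square_corner (a point): outer corner of the square at the underside: (48, -48, -32) mm from the grip point in the square's axes. One leg runs from it to -x (its outer face looks to -y), the other to +y (its outer face looks to +x). The square starts flat on the desk
- square: the square itself; origin at its underside, straight below the middle of its grip
- dropper_bottle: bystander, to be left alone: brown dropper bottle, 29 mm wide, 102 tall; origin under its centre
- spare_eyepiece: bystander, to be left alone: black eyepiece, 39 mm wide, 46 tall; origin under its centre
- eraser: bystander, to be left alone: eraser 19x44x12 mm; origin under its centre
- slide_box: bystander, to be left alone: green slide box 73x105x34 mm; origin under its centre
- screwdriver: bystander, to be left alone: small screwdriver, 116 mm long, lying; origin under its centre

How it is judged:
By the outcome, as a careful person would: the job done as asked, in the order asked, and still so for the second after the job is handed in, while the arm keeps its last pose, push and grip.
It also fails if it takes over 64 s, if anything falls off the work surface, if the arm or the gripper's body presses on something with over 40 N, if the wrist force passes 120 N, or if a joint passes its speed limit or range.

### The arm

A 6-joint arm with a two-finger parallel gripper is mounted at the origin on a cart in front of the work surface, level with it; the furniture and walls round the work are solid. World frame = base frame: x ahead of the robot, y to its left, z up, the work surface at z = 0. Lengths are in m, angles in degrees, forces in N, time in s.
With the tool pointing down it reaches from about 0.35 to 0.875 m from the base axis. Payload 4.2 kg.
Tool frame: the origin (TCP) lies on the centre line of the jaws, within the pads' length; the fingertips stand 19 mm ahead of it and the grasp point (between the pads) is the TCP; x points along the fingers, y is the direction in which the jaws open and shut, and the axes are right-handed (so a half turn about x gives the same grasp; the last joint's range is limited). The gripper opens to 87 mm and grips with 3 to 60 N. Pads are 19 mm wide; open, the fingers measure 117 mm over their backs; the gripper's body (75 mm by 190 mm) begins 51 mm behind the grasp point.
Start: joints at [79.618, 22.042, 0.453, 0, -68.411, -14.817], TCP at [0.266, 0.566, 0.22] pointing down, gripper open.
Joint ranges: [-179.83, 179.83], [-69.29, 118.12], [-61.27, 80.66], [-181.25, 117.63], [-171.15, -9.14], [-177.46, 177.46]. Speed limits (degrees/s): [159.86, 159.86, 180, 180, 180, 180].

### API

Orientations are given as a 3x3 rotation matrix whose columns are the frame's x, y, z axes.
In Python, from station import r, viewer, job, spotter gives the robot as it stands.
- The arm moves only by the tool play_rows, never from a script. Its argument "commands" is a list of rows, each an object of numbers: "fingers": the gripper command: -1 is fully open, 1 is shut, values between are in proportion; "tx", "ty", "tz": the shift along the tool's x, y, z normalised to -1 to 1, where 1 is 750 mm; "ax", "ay", "az": the turn, a rotation vector about the tool's x, y, z normalised to -1 to 1, where 1 is pi rad. In form: [{"fingers": .., "tx": .., "ty": .., "tz": .., "ax": .., "ay": .., "az": ..}, ...]. A call has 1 to 5 rows; each row is the pose to reach, as a shift and turn from the pose commanded when the call began, along the tool's axes at that moment, turning the shorter way round; what a row does not reach only later rows make up. A row lasts 1/12 s, in which the tool goes at most 41.7 mm and 7.16 degrees, less where a joint would pass 70% of its speed; a pose out of reach is approached as far as the arm can. A call with a number of a shift or a turn outside -1 to 1 is refused whole. A call with a gripper value outside its range is refused whole. The fingers move at their own pace and stop on an object; the grip force is fixed at half the most. Time passes only in rows, so rows that repeat a pose let the fingers close. It gives the time, the measured TCP pose, the force and the opening at its end, in the units of the state.
- r.sense(): the state, without advancing time (a new reading comes with each control period).
- viewer.capture(name): name is "scene" or "top" or "wrist"; returns a dict with "image" (400x640x3 uint8, red, green, blue), "fx", "fy", "cx", "cy" (pixels), "dist" ([k1, k2, p1, p2, k3] as OpenCV has them; the pictures are not rectified), "R" (3x3) and "t" (3): a world point X has camera coordinates R X + t; the wrist camera has in their place "mount" (4x4, takes a point from camera to tool coordinates, whose origin is the TCP and whose axes are the tool frame's). Camera axes: x right, y down, z forward; pixel columns grow to the right and rows downward; lengths in m; the calibration is good to about 2 mm. A picture is of the moment at which its call begins: read the wrist's pose just before it. There is no depth.
- job.finish_job(): hands the job in, once; it reports no verdict.
Trained networks look in a picture, given as the dict that the camera call returned (one of the last four; its "shot" number tells which), for a name from the list of things; names that differ only in an ending like _2 or _b are one class to them, and where a whole thing is asked for, a point or a joint stands for the part that bears it (a point fixed in the world has none). Each returns a list of dicts, best first, with "score" (0 to 1); they miss things now and then, are a little off and sometimes report something else, mostly with a low value. They report only what shows in the picture. A call takes as long as a camera call.
- spotter.find_in(name, picture): "uv" ([column, row] in pixels, amid what is visible of it).
- spotter.silhouettes(name, picture): "region" (400x640 bool, what is visible of it) and "uv" ([column, row] in pixels, amid what is visible of it).
The state is a dict: "time_s": time; "joints": joint angles; "joint_velocities": joint speeds; "effort": joint torques, N m; "tcp_pos": TCP position; "ee_rot": TCP orientation; "wrist_force": force on the tool from outside, world axes, zero at the start; "moment": the same for the moment, N m; "gripper_width": opening from 0.0 (shut) to 1.0 (fully open).
Only numpy, scipy, OpenCV 4.12 (cv2) and the standard library are available. Lean on these libraries where they do the work, as an engineer would, in place of code of your own. Each camera call takes 0.05 s, during which the arm holds its last target. There are 200 camera calls.

## Working session

There is one attempt and no reset: what is moved stays moved. The work goes in short steps, Python scripts to look and compute and a tool call to move; the robot and the scene stay as the last step left them, time stands still between calls to the robot, and variables do not carry over. Pictures are saved under pics/ and viewed, about 8 in all and at most 12, crops included, and the job is handed in when it is done.

Besides the shell and the picture viewer there is one more tool, called after "Call:" as a command line: name --argument value ..., lists and objects as JSON in quotes. play_rows: Moves the arm, as the interface text tells. Its arguments: {"type":"object","properties":{"commands":{"type":"array"}},"required":["commands"]}

```bash
ls; mkdir -p pics; python3 - <<'E'
from station import r, viewer, job, spotter
import cv2,numpy as np
s=r.sense(); print({k:np.round(v,3).tolist() for k,v in s.items()})
for n in ["scene","top"]:
    p=viewer.capture(n); cv2.imwrite(f"pics/{n}0.png",p["image"][:,:,::-1])
    print(n,p["shot"],p["fx"],p["fy"],p["cx"],p["cy"],p["dist"],np.round(p["R"],4).tolist(),p["t"])
    for o in ["board","post","ring_plate","plate_grip","plate_hole","square","square_grip","square_corner","corner","post_top"]:
        try: print(o,[(np.round(d["uv"],1).tolist(),round(d["score"],2)) for d in spotter.find_in(o,p)[:2]])
        except Exception as e: print(o,e)
E
```

```text
pics
{'time_s': 0.0, 'joints': [79.618, 22.091, 0.378, -0.029, -68.409, -14.816], 'joint_velocities': [0.097, -0.042, -0.082, 0.05, -0.07, 0.042], 'effort': [0.001, -39.067, 18.739, 4.219, 0.011, -0.0], 'tcp_pos': [0.266, 0.565, 0.219], 'ee_rot': [[-0.001, -0.426, -0.905], [-0.002, -0.905, 0.426], [-1.0, 0.002, -0.0]], 'wrist_force': [-0.357, -0.056, -0.489], 'moment': [-0.008, -0.019, -0.017], 'gripper_width': 1.002}
scene 1 365.9596878295531 365.9596878295531 321.54028254920706 199.71826620337959 [0.0107303 0.        0.        0.        0.       ] [[0.6965, -0.7176, 0.0071], [-0.5272, -0.5183, -0.6734], [0.4869, 0.4652, -0.7393]] [-0.41895464  0.24514221  0.88718681]
board [([326.4, 216.4], 0.93)]
post [([383.6, 280.6], 0.94)]
ring_plate [([320.9, 221.8], 0.67)]
plate_grip [([322.2, 215.6], 0.74)]
plate_hole [([321.6, 216.8], 0.56)]
square [([260.1, 171.2], 0.95)]
square_grip [([263.3, 171.9], 0.78)]
square_corner [([259.6, 172.5], 0.73), ([290.2, 151.7], 0.62)]
corner [([326.7, 215.8], 0.55)]
post_top [([382.9, 278.5], 0.82)]
top 2 378.3081013075936 378.3081013075936 317.2962481164378 199.8628628892869 [-0.05487806  0.          0.          0.          0.        ] [[0.0769, -0.997, 0.0031], [-0.9739, -0.0758, -0.214], [0.2136, 0.0134, -0.9768]] [-0.12900164  0.4868718   0.98053958]
board [([324.4, 201.3], 0.92)]
post [([416.4, 229.8], 0.75)]
ring_plate [([327.9, 215.0], 0.86)]
plate_grip [([327.2, 214.9], 0.58)]
plate_hole [([325.6, 210.6], 0.61)]
square [([232.8, 200.7], 0.7)]
square_grip [([237.6, 198.4], 0.84), ([463.8, 218.3], 0.69)]
square_corner [([238.3, 201.9], 0.63)]
corner [([327.0, 203.0], 0.68), ([388.8, 172.4], 0.68)]
post_top [([415.0, 227.1], 0.6)]
```

```bash
python3 - <<'E'
import cv2
a=cv2.imread("pics/top0.png")[110:300,160:480]
cv2.imwrite("pics/top0c.png",cv2.resize(a,(800,475),interpolation=cv2.INTER_CUBIC))
E
```

```text
(no output)
```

View pics/top0c.png

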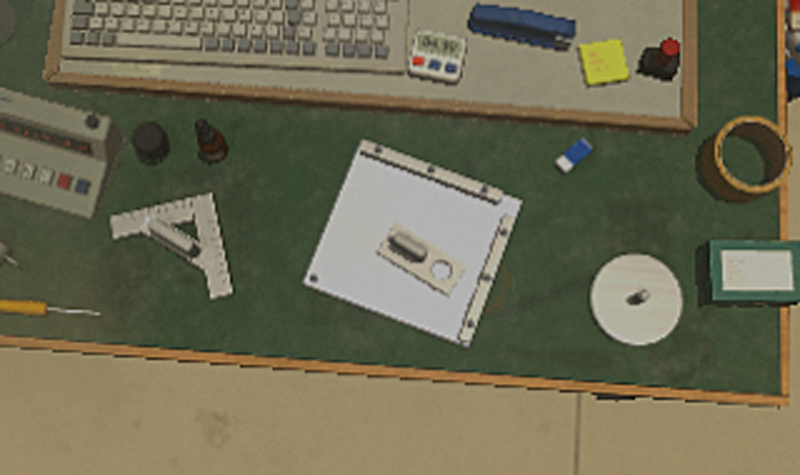

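View pics/scene0.png

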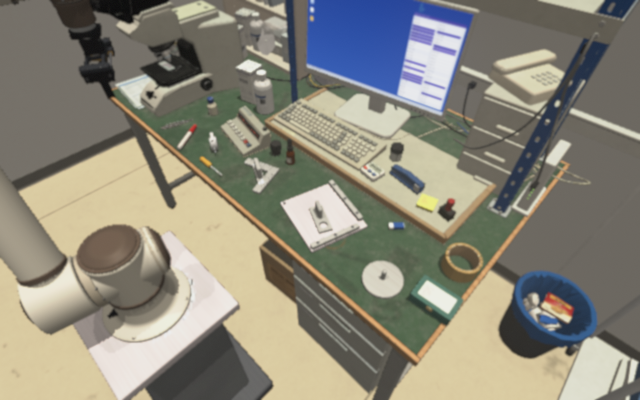

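Top view (crop ×2.5): plate grip at about (407,243), its hole at (441,270), the post at (637,297). The square's corner is at (210,193), with the bottle close to it at (210,145). Next I'll work out coarse world positions.

```bash
cat > h.py <<'E'
from station import r, viewer, job, spotter
import cv2,numpy as np
from scipy.spatial.transform import Rotation as Ro
def K(p): return np.array([[p["fx"],0,p["cx"]],[0,p["fy"],p["cy"]],[0,0,1.]])
def ext(p):
    if "R" in p: return np.array(p["R"]),np.array(p["t"])
    s=p["s"]; T=np.eye(4); T[:3,:3]=s["ee_rot"]; T[:3,3]=s["tcp_pos"]
    C=np.linalg.inv(T@np.array(p["mount"])); return C[:3,:3],C[:3,3]
def shot(n,f=None):
    s=r.sense(); p=viewer.capture(n); p["s"]=s
    if f: cv2.imwrite(f"pics/{f}.png",p["image"][:,:,::-1])
    return p
def w(p,uv,z):   # pixel -> world on plane z
    R,t=ext(p); q=cv2.undistortPoints(np.array([[uv]],float),K(p),np.array(p["dist"]))[0,0]
    c=-R.T@t; d=R.T@np.array([*q,1]); return c+d*(z-c[2])/d[2]
def proj(p,X):
    R,t=ext(p); return cv2.projectPoints(np.array(X,float).reshape(-1,3),cv2.Rodrigues(R)[0],t,K(p),np.array(p["dist"]))[0][:,0]
def down(yaw,lean=0):  # jaw axis yaw deg; lean about tool y
    c,s=np.cos(np.radians(yaw)),np.sin(np.radians(yaw))
    return np.array([[0,c,s],[0,s,-c],[-1,0,0.]])@Ro.from_euler('y',lean,degrees=True).as_matrix()
def mv(pos,R,frm=None):
    s=r.sense(); P,Q=(np.array(s["tcp_pos"]),np.array(s["ee_rot"])) if frm is None else frm
    d=Q.T@(np.array(pos)-P)/.75; a=Ro.from_matrix(Q.T@R).as_rotvec()/np.pi
    print("move t",np.round(d,4),"a",np.round(a,4),"mm",np.linalg.norm(d)*750,"deg",np.linalg.norm(a)*180)
def st():
    s=r.sense(); print(round(s["time_s"],2),np.round(s["tcp_pos"],4),"F",np.round(s["wrist_force"],1),"w",round(s["gripper_width"],3),np.round(np.array(s["ee_rot"])[:,1],4)); return s
E
python3 - <<'E'
from h import *
p=shot("top")
o=lambda x,y:(160+x/2.5,110+y/2.5)
for n,x,y,z in [("sq corner",210,193,.01),("legend +y",112,225,.01),("leg end -x",228,295,.01),("grip top sq",172,237,.053),("bottle top",205,123,.102),("eyep top",150,132,.046),("b1",362,140,.024),("b2 ",522,200,.01),("b3",468,346,.024),("b4",305,282,.01),("pl grip",405,240,.056),("hole",441,270,.018),("post tip",640,293,.045),("foot c",637,299,.01)]:
    print(n,np.round(w(p,o(x,y),z),4))
for n in ["dropper_bottle","slide_box"]: print(n,w(p,spotter.find_in(n,p)[0]["uv"],.05 if n[0]=="d" else .034))
E
```

```text
sq corner [0.5256 0.1224 0.01  ]
legend +y [0.4794 0.2302 0.01  ]
leg end -x [0.4098 0.0883 0.01  ]
grip top sq [0.4629 0.1488 0.053 ]
bottle top [0.5798 0.1171 0.102 ]
eyep top [0.5823 0.1909 0.046 ]
b1 [ 0.598  -0.0473  0.024 ]
b2  [ 0.5451 -0.2355  0.01  ]
b3 [ 0.3724 -0.1827  0.024 ]
b4 [0.4312 0.0034 0.01  ]
pl grip [ 0.4787 -0.1051  0.056 ]
hole [ 0.4554 -0.1478  0.018 ]
post tip [ 0.442  -0.3648  0.045 ]
foot c [ 0.4406 -0.3705  0.01  ]
dropper_bottle [0.58528594 0.126337   0.05      ]
slide_box [ 0.4786023  -0.50231188  0.034     ]
```

```bash
cat >> h.py <<'E'
def plan(wps,frm=None,dmax=.2,amax=34):
    s=r.sense(); P,Q=(np.array(s["tcp_pos"]),np.array(s["ee_rot"])) if frm is None else frm
    for pos,R in wps:
        pos=np.array(pos); rv=Ro.from_matrix(Q.T@R).as_rotvec()
        n=int(max(1,np.ceil(np.linalg.norm(pos-P)/dmax),np.ceil(np.degrees(np.linalg.norm(rv))/amax)))
        for i in range(1,n+1):
            d=Q.T@(pos-P)/n/.75; a=rv/n/np.pi
            print("t",np.round(d,4).tolist(),"a",np.round(a,4).tolist(),"rows",int(np.ceil(max(np.linalg.norm(d)*750/41.7,np.linalg.norm(a)*180/7.16))))
            P=P+(Q@d)*.75; Q=Q@Ro.from_rotvec(rv/n).as_matrix()
            # remaining handled as equal steps
            if i<n: n2=n-i; pos_=pos; rv=Ro.from_matrix(Q.T@R).as_rotvec()*n/n2; pos=P+(pos_-P)*n/n2 if False else pos
            if i<n: P0=P; 
            if i<n: pos=pos
        P,Q=pos,R
E
python3 - <<'E'
# clean plan()
s=open('h.py').read(); i=s.index("def plan")
open('h.py','w').write(s[:i]+'''def plan(wps,frm=None,dmax=.2,amax=34):
    s=r.sense(); P,Q=(np.array(s["tcp_pos"]),np.array(s["ee_rot"])) if frm is None else frm
    for pos,R in wps:
        D=np.array(pos)-P; rv=Ro.from_matrix(Q.T@R).as_rotvec(); an=np.degrees(np.linalg.norm(rv))
        n=int(max(1,np.ceil(np.linalg.norm(D)/dmax),np.ceil(an/amax)))
        rows=int(np.ceil(max(np.linalg.norm(D)/.0417,an/7.16)/n))
        for i in range(n):
            print("t",np.round(Q.T@D/n/.75,4).tolist(),"a",np.round(rv/n/np.pi,4).tolist(),"rows",rows)
            Q=Q@Ro.from_rotvec(rv/n).as_matrix()
        P,Q=np.array(pos),R
''')
E
python3 -c "
from h import *
plan([((.46,-.13,.22),down(151.4))])"
```

```text
t [0.0001, 0.1823, -0.1572] a [0.1297, 0.0, 0.0] rows 5
t [0.0001, 0.105, -0.2166] a [0.1297, 0.0, 0.0] rows 5
t [0.0002, 0.0106, -0.2405] a [0.1297, 0.0, 0.0] rows 5
t [0.0002, -0.0856, -0.225] a [0.1297, 0.0, 0.0] rows 5
```

Call:
play_rows --commands '[{"fingers": -1, "tx": 0, "ty": 0.182, "tz": -0.157, "ax": 0.13, "ay": 0, "az": 0}, {"fingers": -1, "tx": 0, "ty": 0.182, "tz": -0.157, "ax": 0.13, "ay": 0, "az": 0}, {"fingers": -1, "tx": 0, "ty": 0.182, "tz": -0.157, "ax": 0.13, "ay": 0, "az": 0}, {"fingers": -1, "tx": 0, "ty": 0.182, "tz": -0.157, "ax": 0.13, "ay": 0, "az": 0}, {"fingers": -1, "tx": 0, "ty": 0.182, "tz": -0.157, "ax": 0.13, "ay": 0, "az": 0}]'

```text
time_s: 1.67
tcp_pos: [0.3146, 0.3871, 0.2207]
ee_rot: [[-0.001, -0.752, -0.659], [-0.001, -0.659, 0.752], [-1.0, 0.002, -0.0]]
wrist_force: [-1.4, 0.1, -0.4]
gripper_width: 1.0
```

Call:
play_rows --commands '[{"fingers": -1, "tx": 0, "ty": 0.105, "tz": -0.217, "ax": 0.13, "ay": 0, "az": 0}, {"fingers": -1, "tx": 0, "ty": 0.105, "tz": -0.217, "ax": 0.13, "ay": 0, "az": 0}, {"fingers": -1, "tx": 0, "ty": 0.105, "tz": -0.217, "ax": 0.13, "ay": 0, "az": 0}, {"fingers": -1, "tx": 0, "ty": 0.105, "tz": -0.217, "ax": 0.13, "ay": 0, "az": 0}, {"fingers": -1, "tx": 0, "ty": 0.105, "tz": -0.217, "ax": 0.13, "ay": 0, "az": 0}]'

```text
time_s: 2.08
tcp_pos: [0.3629, 0.2139, 0.2207]
ee_rot: [[-0.0, -0.952, -0.306], [-0.0, -0.306, 0.952], [-1.0, 0.0, -0.0]]
wrist_force: [0.4, 0.6, 0.5]
gripper_width: 1.002
```

Call:
play_rows --commands '[{"fingers": -1, "tx": 0, "ty": 0.011, "tz": -0.24, "ax": 0.13, "ay": 0, "az": 0}, {"fingers": -1, "tx": 0, "ty": 0.011, "tz": -0.24, "ax": 0.13, "ay": 0, "az": 0}, {"fingers": -1, "tx": 0, "ty": 0.011, "tz": -0.24, "ax": 0.13, "ay": 0, "az": 0}, {"fingers": -1, "tx": 0, "ty": 0.011, "tz": -0.24, "ax": 0.13, "ay": 0, "az": 0}, {"fingers": -1, "tx": 0, "ty": 0.011, "tz": -0.24, "ax": 0.13, "ay": 0, "az": 0}]'

```text
time_s: 2.5
tcp_pos: [0.4113, 0.0405, 0.2208]
ee_rot: [[0.0, -0.995, 0.099], [-0.0, 0.099, 0.995], [-1.0, -0.001, -0.0]]
wrist_force: [0.1, 1.4, 0.0]
gripper_width: 1.001
```

Call:
play_rows --commands '[{"fingers": -1, "tx": 0, "ty": -0.086, "tz": -0.225, "ax": 0.13, "ay": 0, "az": 0}, {"fingers": -1, "tx": 0, "ty": -0.086, "tz": -0.225, "ax": 0.13, "ay": 0, "az": 0}, {"fingers": -1, "tx": 0, "ty": -0.086, "tz": -0.225, "ax": 0.13, "ay": 0, "az": 0}, {"fingers": -1, "tx": 0, "ty": -0.086, "tz": -0.225, "ax": 0.13, "ay": 0, "az": 0}, {"fingers": -1, "tx": 0, "ty": -0.086, "tz": -0.225, "ax": 0.13, "ay": 0, "az": 0}]'

```text
time_s: 2.92
tcp_pos: [0.4604, -0.1339, 0.2205]
ee_rot: [[0.001, -0.874, 0.486], [-0.001, 0.486, 0.874], [-1.0, -0.001, -0.0]]
wrist_force: [0.2, 0.1, -0.1]
gripper_width: 1.001
```

```bash
python3 -c "
from h import *
st(); p=shot('wrist','w1'); print(np.round(p['mount'],3),p['fx'],p['cx'],p['cy'],p['dist'],p['shot'])
print(proj(p,[[.455,-.1478,.018],[.4787,-.105,.056],[.44,-.367,.045]]))"
```

```text
2.92 [ 0.4604 -0.1339  0.2205] F [ 0.2  0.1 -0.1] w 1.001 [-0.8741  0.4858 -0.0011]
[[ 0.    -0.249  0.969 -0.164]
 [ 1.     0.002  0.    -0.001]
 [-0.003  0.969  0.249 -0.067]
 [ 0.     0.     0.     1.   ]] 333.4314239819607 326.4628812117356 199.4335010531216 [-0.06295526  0.          0.          0.          0.        ] 4
[[326.10132879 163.34682693]
 [325.98454105 215.90277849]
 [224.80336223 -46.88106758]]
```

View pics/w1.png

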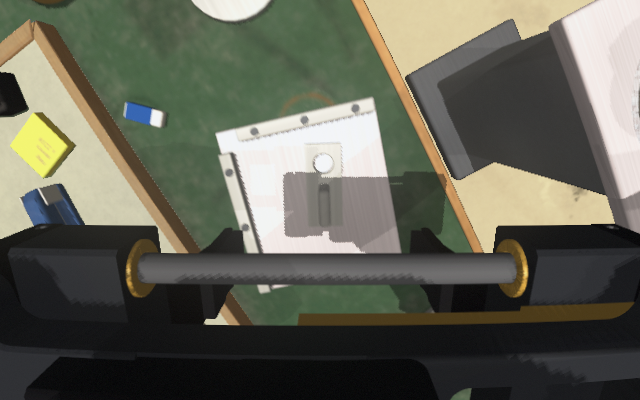

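```bash
python3 -c "
import cv2
a=cv2.imread('pics/w1.png')[90:240,205:405]
cv2.imwrite('pics/w1c.png',cv2.resize(a,(800,600),interpolation=cv2.INTER_CUBIC))"
```

```text
(no output)
```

View pics/w1c.png

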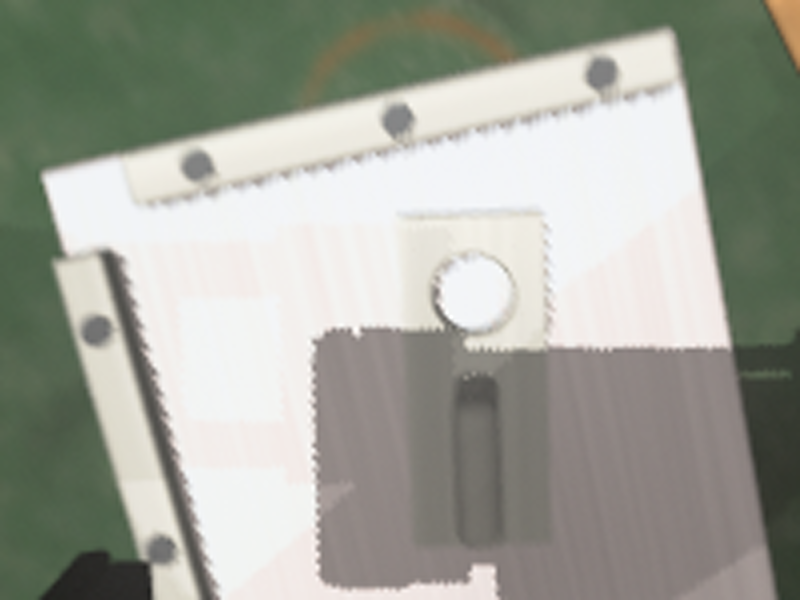

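The hole is at crop (475,292) and the plate corners are at (400,213), (543,210), (413,547) and (551,545). The board's outer corner is at (42,173), and the right fence's screws run along (197,164)–(601,73).

```bash
cat > m.py <<'E'
from h import *
import pickle
E
python3 - <<'E'
from h import *
p=shot("wrist"); c=lambda x,y:(205+x/4,90+y/4)
f=lambda n,x,y,z:(lambda v:(print(n,np.round(v,4)),v)[1])(w(p,c(x,y),z))
h=f("hole",475,292,.018);fl=f("fl",400,213,.018);fr=f("fr",543,210,.018);bl=f("bl",413,547,.018);br=f("br",551,545,.018)
rf=f("rib",478,463,.056)
d=(fl+fr-bl-br)/2; print("plate len",np.linalg.norm(d),"yaw",np.degrees(np.arctan2(d[1],d[0])), "c",(fl+fr+bl+br)/4)
e=d/np.linalg.norm(d); print("grip from hole",h-e*.042,"from centre",(fl+fr+bl+br)/4-e*.0165)
b=f("bcorner",42,173,.01)
s1=f("s1",197,164,.024);s2=f("s2",398,119,.024);s3=f("s3",601,73,.024)
u=s1-s3;yb=np.degrees(np.arctan2(u[1],u[0]));print("board yaw",yb,np.linalg.norm(u))
f1=f("far1",96,330,.024);f2=f("far2",161,549,.024);v=f2-f1;print("yaw far",np.degrees(np.arctan2(v[1],v[0]))-90)
q=np.radians(yb);R=np.array([[np.cos(q),-np.sin(q)],[np.sin(q),np.cos(q)]])
print("origin by corner",b[:2]-R@[.09,-.1],"corner pt",b[:2]-R@[.015,-.015])
print("s2 in board frame of corner", R.T@(s2[:2]-b[:2]), "f1", R.T@(f1[:2]-b[:2]),"expect s y=7, f x=-7")
E
```

```text
hole [ 0.4571 -0.1496  0.018 ]
fl [ 0.4645 -0.1784  0.018 ]
fr [ 0.43   -0.1603  0.018 ]
bl [ 0.5088 -0.0934  0.018 ]
br [ 0.4735 -0.0746  0.018 ]
rib [ 0.4748 -0.1154  0.056 ]
plate len 0.09594162799683748 yaw -117.24093032851867 c [ 0.46919662 -0.12666547  0.018     ]
grip from hole [ 0.47631634 -0.11223132  0.018     ] from centre [ 0.47674922 -0.11199549  0.018     ]
bcorner [ 0.5469 -0.2362  0.01  ]
s1 [ 0.5048 -0.2162  0.024 ]
s2 [ 0.4521 -0.2003  0.024 ]
s3 [ 0.3998 -0.1848  0.024 ]
board yaw -16.616731234695308 0.10958541311117133
far1 [ 0.5528 -0.1916  0.024 ]
far2 [ 0.571  -0.1293  0.024 ]
yaw far -16.312033000387544
origin by corner [ 0.48924435 -0.11467222] corner pt [ 0.53680498 -0.21757015]
s2 in board frame of corner [-0.10108433  0.00736669] f1 [-0.00709655  0.04441799] expect s y=7, f x=-7
```

```bash
python3 -c "
from h import *
R=down(152.8)
mv((.4765,-.1121,.11),R);mv((.4765,-.1121,.041),R)"
```

```text
move t [ 0.1468 -0.0064  0.0344] a [-0.0102 -0.0001 -0.    ] mm 113.20395729285568 deg 1.8377418813012092
move t [ 0.2388 -0.0064  0.0344] a [-0.0102 -0.0001 -0.    ] mm 181.03750775545345 deg 1.8377418813012092
```

Call:
play_rows --commands '[{"fingers": -1, "tx": 0.147, "ty": -0.0064, "tz": 0.0344, "ax": -0.0102, "ay": 0, "az": 0}, {"fingers": -1, "tx": 0.147, "ty": -0.0064, "tz": 0.0344, "ax": -0.0102, "ay": 0, "az": 0}, {"fingers": -1, "tx": 0.147, "ty": -0.0064, "tz": 0.0344, "ax": -0.0102, "ay": 0, "az": 0}, {"fingers": -1, "tx": 0.2, "ty": -0.0064, "tz": 0.0344, "ax": -0.0102, "ay": 0, "az": 0}, {"fingers": -1, "tx": 0.238, "ty": -0.0064, "tz": 0.0344, "ax": -0.0102, "ay": 0, "az": 0}]'

```text
time_s: 3.43
tcp_pos: [0.475, -0.1084, 0.0398]
ee_rot: [[-0.001, -0.892, 0.452], [0.0, 0.452, 0.892], [-1.0, 0.001, -0.0]]
wrist_force: [-0.6, 0.3, -1.7]
gripper_width: 1.002
```

Call:
play_rows --commands '[{"fingers": 1, "tx": 0, "ty": 0, "tz": 0, "ax": 0, "ay": 0, "az": 0}, {"fingers": 1, "tx": 0, "ty": 0, "tz": 0, "ax": 0, "ay": 0, "az": 0}, {"fingers": 1, "tx": 0, "ty": 0, "tz": 0, "ax": 0, "ay": 0, "az": 0}, {"fingers": 1, "tx": 0, "ty": 0, "tz": 0, "ax": 0, "ay": 0, "az": 0}, {"fingers": 1, "tx": 0, "ty": 0, "tz": 0, "ax": 0, "ay": 0, "az": 0}]'

```text
time_s: 3.85
tcp_pos: [0.4774, -0.1095, 0.0441]
ee_rot: [[0.005, -0.892, 0.453], [0.0, 0.453, 0.892], [-1.0, -0.004, 0.002]]
wrist_force: [-0.4, 1.2, -0.5]
gripper_width: 0.705
```

Call:
play_rows --commands '[{"fingers": 1, "tx": 0, "ty": 0, "tz": 0, "ax": 0, "ay": 0, "az": 0}, {"fingers": 1, "tx": 0, "ty": 0, "tz": 0, "ax": 0, "ay": 0, "az": 0}]'

```text
time_s: 4.02
tcp_pos: [0.4764, -0.1098, 0.0431]
ee_rot: [[0.002, -0.891, 0.453], [0.0, 0.453, 0.891], [-1.0, -0.002, 0.001]]
wrist_force: [0.4, -0.2, 0.6]
gripper_width: 0.551
```

Call:
play_rows --commands '[{"fingers": 1, "tx": 0.003, "ty": 0, "tz": 0, "ax": 0, "ay": 0, "az": 0}, {"fingers": 1, "tx": 0.003, "ty": 0, "tz": 0, "ax": 0, "ay": 0, "az": 0}, {"fingers": 1, "tx": 0.003, "ty": 0, "tz": 0, "ax": 0, "ay": 0, "az": 0}, {"fingers": 1, "tx": 0.003, "ty": 0, "tz": 0, "ax": 0, "ay": 0, "az": 0}, {"fingers": 1, "tx": 0.003, "ty": 0, "tz": 0, "ax": 0, "ay": 0, "az": 0}]'

```text
time_s: 4.43
tcp_pos: [0.4758, -0.1099, 0.0396]
ee_rot: [[-0.0, -0.891, 0.453], [-0.0, 0.453, 0.891], [-1.0, 0.0, -0.0]]
wrist_force: [-0.3, -0.6, -0.0]
gripper_width: 0.169
```

Call:
play_rows --commands '[{"fingers": 1, "tx": 0, "ty": 0, "tz": 0, "ax": 0, "ay": 0, "az": 0}, {"fingers": 1, "tx": 0, "ty": 0, "tz": 0, "ax": 0, "ay": 0, "az": 0}, {"fingers": 1, "tx": 0, "ty": 0, "tz": 0, "ax": 0, "ay": 0, "az": 0}, {"fingers": 1, "tx": 0, "ty": 0, "tz": 0, "ax": 0, "ay": 0, "az": 0}]'

```text
time_s: 4.77
tcp_pos: [0.4758, -0.1098, 0.0396]
ee_rot: [[-0.0, -0.891, 0.453], [0.0, 0.453, 0.891], [-1.0, 0.0, -0.0]]
wrist_force: [0.0, -0.9, -0.3]
gripper_width: 0.135
```

```bash
python3 -c "
from h import *
st()
R=down(152.8)
hole=np.array([.4571,-.1496]); d=r.sense()['tcp_pos'][:2]-hole; print(d)
z=.043+.10
t=np.array([.441,-.366])+d-np.array([-.457,-.889])*-.04
plan([((.4765,-.11,z),R),((*t,z),R)])
print(t)"
```

```text
4.77 [ 0.4758 -0.1098  0.0396] F [ 0.  -0.9 -0.3] w 0.135 [-8.913e-01  4.534e-01  1.000e-04]
[0.01867774 0.03979679]
t [-0.1379, -0.001, 0.0002] a [0.0013, -0.0, -0.0] rows 3
t [0.0, -0.0559, -0.16] a [0.0, 0.0, 0.0] rows 4
t [0.0, -0.0559, -0.16] a [0.0, 0.0, 0.0] rows 4
[ 0.44139774 -0.36176321]
```

Call:
play_rows --commands '[{"fingers": 1, "tx": -0.03, "ty": 0, "tz": 0, "ax": 0, "ay": 0, "az": 0}, {"fingers": 1, "tx": -0.07, "ty": 0, "tz": 0, "ax": 0, "ay": 0, "az": 0}, {"fingers": 1, "tx": -0.1, "ty": 0, "tz": 0, "ax": 0, "ay": 0, "az": 0}, {"fingers": 1, "tx": -0.12, "ty": 0, "tz": 0, "ax": 0, "ay": 0, "az": 0}, {"fingers": 1, "tx": -0.138, "ty": 0, "tz": 0, "ax": 0, "ay": 0, "az": 0}]'

```text
time_s: 5.18
tcp_pos: [0.4758, -0.1097, 0.1444]
ee_rot: [[0.001, -0.891, 0.454], [0.0, 0.454, 0.891], [-1.0, -0.001, 0.001]]
wrist_force: [-0.2, -1.0, -0.9]
gripper_width: 0.137
```

Call:
play_rows --commands '[{"fingers": 1, "tx": 0, "ty": -0.02, "tz": -0.04, "ax": 0, "ay": 0, "az": 0}, {"fingers": 1, "tx": 0, "ty": -0.045, "tz": -0.09, "ax": 0, "ay": 0, "az": 0}, {"fingers": 1, "tx": 0, "ty": -0.07, "tz": -0.14, "ax": 0, "ay": 0, "az": 0}, {"fingers": 1, "tx": 0, "ty": -0.095, "tz": -0.185, "ax": 0, "ay": 0, "az": 0}, {"fingers": 1, "tx": 0, "ty": -0.111, "tz": -0.213, "ax": 0, "ay": 0, "az": 0}]'

```text
time_s: 5.6
tcp_pos: [0.4769, -0.2928, 0.1427]
ee_rot: [[-0.001, -0.89, 0.455], [0.0, 0.455, 0.89], [-1.0, 0.001, -0.0]]
wrist_force: [1.5, -0.6, -1.4]
gripper_width: 0.135
```

Call:
play_rows --commands '[{"fingers": 1, "tx": 0, "ty": 0, "tz": 0, "ax": 0, "ay": 0, "az": 0}, {"fingers": 1, "tx": 0, "ty": 0, "tz": 0, "ax": 0, "ay": 0, "az": 0}, {"fingers": 1, "tx": 0, "ty": 0, "tz": 0, "ax": 0, "ay": 0, "az": 0}]'

```text
time_s: 5.85
tcp_pos: [0.4768, -0.2895, 0.1425]
ee_rot: [[-0.002, -0.891, 0.454], [0.001, 0.454, 0.891], [-1.0, 0.002, 0.0]]
wrist_force: [0.5, -0.5, -1.4]
gripper_width: 0.133
```

```bash
python3 -c "
from h import *
st(); p=shot('wrist','w2')
print(proj(p,[[.441,-.366,.045]]))
a=cv2.imread('pics/w2.png')
u,v=proj(p,[[.4545,-.34,.07]])[0].astype(int); print(u,v)
x0=max(0,u-100);y0=max(0,v-90);print(x0,y0)
cv2.imwrite('pics/w2c.png',cv2.resize(a[y0:y0+150,x0:x0+200],None,fx=4,fy=4,interpolation=cv2.INTER_CUBIC))"
```

```text
5.85 [ 0.4768 -0.2895  0.1425] F [ 0.5 -0.5 -1.4] w 0.133 [-0.891   0.454   0.0019]
[[324.53062929  91.28323239]]
324 132
224 42
```

View pics/w2c.png

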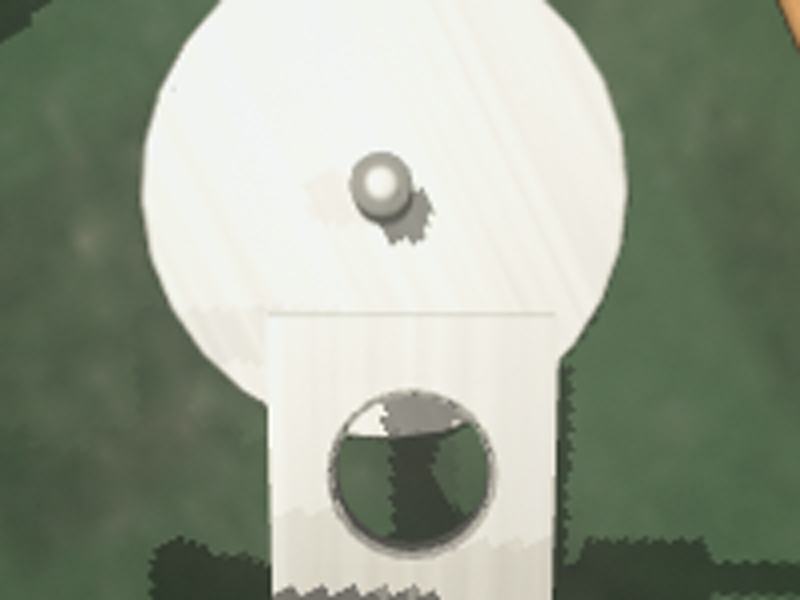

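Post tip at crop (380,183), plate hole at (412,473); the plate is held level and square to the jaws.

```bash
python3 -c "
from h import *
p=shot('wrist'); f=lambda x,y,z:w(p,(224+x/4,42+y/4),z)
post=f(380,183,.045); foot=(f(142,190,.01)+f(627,190,.01))/2; h=f(412,473,.1209); print(post,foot,h)
P=np.array(p['s']['tcp_pos']); print('hole-tcp tool',np.array(p['s']['ee_rot']).T@(h-P))
R=np.array(p['s']['ee_rot']); d=(post-h); d[2]=0; t=P+d
mv(t,down(153));mv([*t[:2],.094],down(153));mv([*t[:2],.0396],down(153))"
```

```text
[ 0.44393106 -0.36982495  0.045     ] [ 0.44311945 -0.37093108  0.01      ] [ 0.45880136 -0.32749775  0.1209    ]
hole-tcp tool [ 0.02181572 -0.00113448 -0.04249962]
move t [ 0.0003 -0.0077 -0.0597] a [ 0.0006  0.     -0.0003] mm 45.134572975039426 deg 0.114254337930654
move t [ 0.0653 -0.0077 -0.0597] a [ 0.0006  0.     -0.0003] mm 66.59449757820076 deg 0.114254337930654
move t [ 0.1378 -0.0078 -0.0597] a [ 0.0006  0.     -0.0003] mm 112.79089225989382 deg 0.114254337930654
```

Call:
play_rows --commands '[{"fingers": 1, "tx": 0, "ty": -0.004, "tz": -0.03, "ax": 0, "ay": 0, "az": 0}, {"fingers": 1, "tx": 0, "ty": -0.008, "tz": -0.06, "ax": 0, "ay": 0, "az": 0}, {"fingers": 1, "tx": 0.02, "ty": -0.008, "tz": -0.06, "ax": 0, "ay": 0, "az": 0}, {"fingers": 1, "tx": 0.045, "ty": -0.008, "tz": -0.06, "ax": 0, "ay": 0, "az": 0}, {"fingers": 1, "tx": 0.065, "ty": -0.008, "tz": -0.06, "ax": 0, "ay": 0, "az": 0}]'

```text
time_s: 6.37
tcp_pos: [0.4624, -0.3317, 0.0939]
ee_rot: [[0.0, -0.892, 0.453], [0.0, 0.453, 0.892], [-1.0, 0.0, 0.0]]
wrist_force: [0.2, 0.4, -1.5]
gripper_width: 0.134
```

Call:
play_rows --commands '[{"fingers": 1, "tx": 0, "ty": 0, "tz": 0, "ax": 0, "ay": 0, "az": 0}, {"fingers": 1, "tx": 0, "ty": 0, "tz": 0, "ax": 0, "ay": 0, "az": 0}, {"fingers": 1, "tx": 0, "ty": 0, "tz": 0, "ax": 0, "ay": 0, "az": 0}]'

```text
time_s: 6.62
tcp_pos: [0.4635, -0.3325, 0.0956]
ee_rot: [[0.002, -0.892, 0.452], [-0.001, 0.452, 0.892], [-1.0, -0.002, -0.0]]
wrist_force: [-0.0, 0.4, -1.3]
gripper_width: 0.133
```

```bash
python3 -c "
from h import *
s=st(); P=np.array(s['tcp_pos']);R=np.array(s['ee_rot']); h=P+R@np.array([.0218,-.00113,-.0425]);print('hole',h,'err',h-np.array([.4437,-.3702,0]))
p=shot('wrist','w3'); print(proj(p,[[.4437,-.3702,.045],h]))
mv(P-(h-np.array([.4437,-.3702,h[2]]))-[0,0,P[2]-.0396],down(153))
a=p['image'][:,:,::-1]; u,v=proj(p,[h])[0].astype(int);print(u,v)
cv2.imwrite('pics/w3c.png',cv2.resize(a[max(0,v-50):v+50,u-60:u+60],None,fx=5,fy=5,interpolation=cv2.INTER_CUBIC))
"
```

```text
6.62 [ 0.4635 -0.3325  0.0956] F [-0.   0.4 -1.3] w 0.133 [-0.8921  0.4519 -0.0018]
hole [ 0.44535946 -0.37093091  0.07379096] err [ 0.00165946 -0.00073091  0.07379096]
[[329.84388927 154.10021595]
 [327.0061723  160.25473175]]
move t [ 0.075   0.0029 -0.    ] a [ 0.0006 -0.      0.0008] mm 56.31474858737236 deg 0.19057813209845575
327 160
```

View pics/w3c.png

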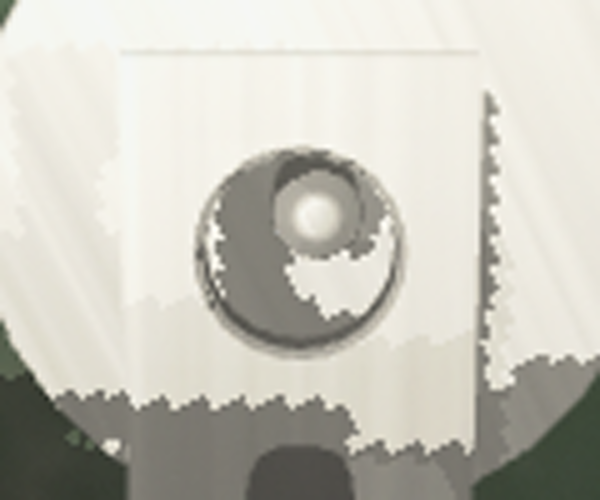

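The tip shows through the hole, within about 1 mm of where I predicted it. I'll lower the plate.

Call:
play_rows --commands '[{"fingers": 1, "tx": 0, "ty": 0.003, "tz": -0.001, "ax": 0, "ay": 0, "az": 0}, {"fingers": 1, "tx": 0.02, "ty": 0.003, "tz": -0.001, "ax": 0, "ay": 0, "az": 0}, {"fingers": 1, "tx": 0.04, "ty": 0.003, "tz": -0.001, "ax": 0, "ay": 0, "az": 0}, {"fingers": 1, "tx": 0.055, "ty": 0.003, "tz": -0.001, "ax": 0, "ay": 0, "az": 0}, {"fingers": 1, "tx": 0.065, "ty": 0.003, "tz": -0.001, "ax": 0, "ay": 0, "az": 0}]'

```text
time_s: 7.08
tcp_pos: [0.4599, -0.3322, 0.0454]
ee_rot: [[-0.0, -0.891, 0.453], [0.0, 0.453, 0.891], [-1.0, 0.0, 0.0]]
wrist_force: [-1.0, 0.0, -1.6]
gripper_width: 0.134
```

Call:
play_rows --commands '[{"fingers": 1, "tx": 0.004, "ty": 0, "tz": 0, "ax": 0, "ay": 0, "az": 0}, {"fingers": 1, "tx": 0.008, "ty": 0, "tz": 0, "ax": 0, "ay": 0, "az": 0}, {"fingers": 1, "tx": 0.01, "ty": 0, "tz": 0, "ax": 0, "ay": 0, "az": 0}, {"fingers": 1, "tx": 0.01, "ty": 0, "tz": 0, "ax": 0, "ay": 0, "az": 0}]'

```text
time_s: 7.42
tcp_pos: [0.4607, -0.3327, 0.0396]
ee_rot: [[0.001, -0.892, 0.453], [-0.001, 0.453, 0.892], [-1.0, -0.001, -0.0]]
wrist_force: [-0.3, 1.3, 2.3]
gripper_width: 0.131
```

Call:
play_rows --commands '[{"fingers": -0.4, "tx": 0, "ty": 0, "tz": 0, "ax": 0, "ay": 0, "az": 0}, {"fingers": -0.4, "tx": 0, "ty": 0, "tz": 0, "ax": 0, "ay": 0, "az": 0}, {"fingers": -0.4, "tx": 0, "ty": 0, "tz": 0, "ax": 0, "ay": 0, "az": 0}, {"fingers": -0.4, "tx": 0, "ty": 0, "tz": 0, "ax": 0, "ay": 0, "az": 0}, {"fingers": -0.4, "tx": 0, "ty": 0, "tz": 0, "ax": 0, "ay": 0, "az": 0}]'

```text
time_s: 7.83
tcp_pos: [0.4603, -0.3325, 0.0383]
ee_rot: [[0.0, -0.891, 0.453], [-0.0, 0.453, 0.891], [-1.0, -0.0, -0.0]]
wrist_force: [-0.2, -1.1, -0.2]
gripper_width: 0.432
```

Call:
play_rows --commands '[{"fingers": -0.4, "tx": -0.01, "ty": 0, "tz": 0, "ax": 0, "ay": 0, "az": 0}, {"fingers": -0.4, "tx": -0.04, "ty": 0, "tz": 0, "ax": 0, "ay": 0, "az": 0}, {"fingers": -0.4, "tx": -0.09, "ty": 0, "tz": 0, "ax": 0, "ay": 0, "az": 0}, {"fingers": -0.4, "tx": -0.14, "ty": 0, "tz": 0, "ax": 0, "ay": 0, "az": 0}, {"fingers": -0.4, "tx": -0.19, "ty": 0, "tz": 0, "ax": 0, "ay": 0, "az": 0}]'

```text
time_s: 8.25
tcp_pos: [0.4598, -0.3323, 0.1828]
ee_rot: [[-0.0, -0.891, 0.453], [-0.0, 0.453, 0.891], [-1.0, 0.0, -0.0]]
wrist_force: [0.6, -0.5, -0.4]
gripper_width: 0.689
```

```bash
python3 -c "
from h import *
s=st();print(np.round(s['joints'],0)); p=shot('wrist','w4')
f=lambda n:spotter.silhouettes(n,p)
a=f('ring_plate')[0]; print(a['uv'],a['score'])
print(proj(p,[[.4437,-.3702,.045],[.4607,-.3327,.056]]))
q=shot('top'); print([ (n,w(q,spotter.find_in(n,q)[0]['uv'],.05)) for n in ['dropper_bottle','spare_eyepiece']])
b=p['image'][:,:,::-1]
cv2.imwrite('pics/w4c.png',np.hstack([cv2.resize(b[40:300,220:430],None,fx=1.9,fy=1.9),cv2.resize(q['image'][160:290,210:310,::-1],None,fx=3.8,fy=3.8)]))
"
```

```text
8.25 [ 0.4598 -0.3323  0.1828] F [ 0.6 -0.5 -0.4] w 0.689 [-8.914e-01  4.533e-01  3.000e-04]
[-19.  18. -11.   0. -61.  -7.]
[326.9, 168.9] 0.89
[[324.89962277 144.55344075]
 [326.84218199 191.97088681]]
[('dropper_bottle', array([ 0.51606902, -0.04859025,  0.05      ])), ('spare_eyepiece', array([0.47167956, 0.14446999, 0.05      ]))]
```

View pics/w4c.png

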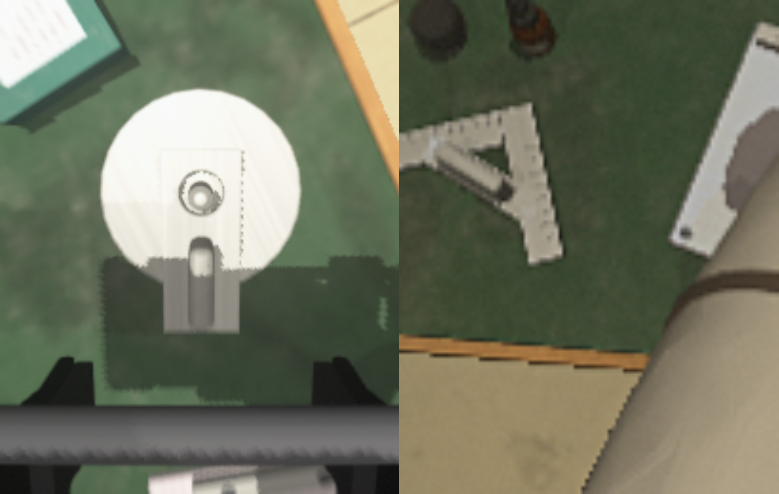

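The plate sits flat on the foot, hanging over the post. Next I'll move to view the square.

```bash
python3 -c "
from h import *
plan([((.50,.21,.25),down(152))])"
```

```text
t [-0.0306, 0.0934, 0.2228] a [0.0019, 0.0001, -0.0] rows 5
t [-0.0307, 0.0947, 0.2223] a [0.0019, 0.0001, -0.0] rows 5
t [-0.0307, 0.096, 0.2217] a [0.0019, 0.0001, -0.0] rows 5
```

Call:
play_rows --commands '[{"fingers": -1, "tx": -0.006, "ty": 0.019, "tz": 0.045, "ax": 0, "ay": 0, "az": 0}, {"fingers": -1, "tx": -0.012, "ty": 0.038, "tz": 0.09, "ax": 0, "ay": 0, "az": 0}, {"fingers": -1, "tx": -0.018, "ty": 0.056, "tz": 0.134, "ax": 0, "ay": 0, "az": 0}, {"fingers": -1, "tx": -0.025, "ty": 0.075, "tz": 0.178, "ax": 0.001, "ay": 0, "az": 0}, {"fingers": -1, "tx": -0.031, "ty": 0.094, "tz": 0.223, "ax": 0.002, "ay": 0, "az": 0}]'

```text
time_s: 8.92
tcp_pos: [0.4719, -0.1499, 0.2024]
ee_rot: [[-0.004, -0.888, 0.46], [0.0, 0.46, 0.888], [-1.0, 0.004, -0.002]]
wrist_force: [1.1, 1.1, -0.7]
gripper_width: 0.962
```

Call:
play_rows --commands '[{"fingers": -1, "tx": -0.006, "ty": 0.019, "tz": 0.045, "ax": 0, "ay": 0, "az": 0}, {"fingers": -1, "tx": -0.012, "ty": 0.038, "tz": 0.09, "ax": 0, "ay": 0, "az": 0}, {"fingers": -1, "tx": -0.018, "ty": 0.056, "tz": 0.134, "ax": 0, "ay": 0, "az": 0}, {"fingers": -1, "tx": -0.025, "ty": 0.075, "tz": 0.178, "ax": 0.001, "ay": 0, "az": 0}, {"fingers": -1, "tx": -0.031, "ty": 0.095, "tz": 0.222, "ax": 0.002, "ay": 0, "az": 0}]'

```text
time_s: 9.33
tcp_pos: [0.4852, 0.0307, 0.2259]
ee_rot: [[-0.003, -0.885, 0.465], [-0.001, 0.465, 0.885], [-1.0, 0.002, -0.003]]
wrist_force: [1.0, 0.0, -0.0]
gripper_width: 0.999
```

Call:
play_rows --commands '[{"fingers": -1, "tx": -0.006, "ty": 0.019, "tz": 0.045, "ax": 0, "ay": 0, "az": 0}, {"fingers": -1, "tx": -0.012, "ty": 0.038, "tz": 0.09, "ax": 0, "ay": 0, "az": 0}, {"fingers": -1, "tx": -0.018, "ty": 0.056, "tz": 0.134, "ax": 0, "ay": 0, "az": 0}, {"fingers": -1, "tx": -0.025, "ty": 0.075, "tz": 0.178, "ax": 0.001, "ay": 0, "az": 0}, {"fingers": -1, "tx": -0.031, "ty": 0.096, "tz": 0.222, "ax": 0.002, "ay": 0, "az": 0}]'

```text
time_s: 9.75
tcp_pos: [0.4991, 0.2115, 0.2489]
ee_rot: [[-0.003, -0.883, 0.47], [-0.002, 0.47, 0.883], [-1.0, 0.002, -0.003]]
wrist_force: [0.7, -0.5, -0.8]
gripper_width: 1.0
```

Call:
play_rows --commands '[{"fingers": -1, "tx": 0, "ty": 0, "tz": 0, "ax": 0, "ay": 0, "az": 0}, {"fingers": -1, "tx": 0, "ty": 0, "tz": 0, "ax": 0, "ay": 0, "az": 0}, {"fingers": -1, "tx": 0, "ty": 0, "tz": 0, "ax": 0, "ay": 0, "az": 0}]'

```text
time_s: 10.0
tcp_pos: [0.499, 0.2097, 0.2487]
ee_rot: [[-0.003, -0.883, 0.47], [-0.002, 0.47, 0.883], [-1.0, 0.002, -0.004]]
wrist_force: [0.5, 0.1, 0.4]
gripper_width: 1.0
```

```bash
python3 -c "
from h import *
s=st(); p=shot('wrist','w5')
print(proj(p,[[.5256,.1224,.01],[.4657,.1543,.053],[.582,.121,.102]]))
a=p['image'][:,:,::-1]
cv2.imwrite('pics/w5c.png',cv2.resize(a[60:260,180:440],(780,600),interpolation=cv2.INTER_CUBIC))
"
```

```text
10.0 [0.499  0.2097 0.2487] F [0.5 0.1 0.4] w 1.0 [-0.8828  0.4698  0.0018]
[[272.71081132 117.53316255]
 [330.80588498 117.80796407]
 [204.52996027 146.23358458]]
```

View pics/w5c.png

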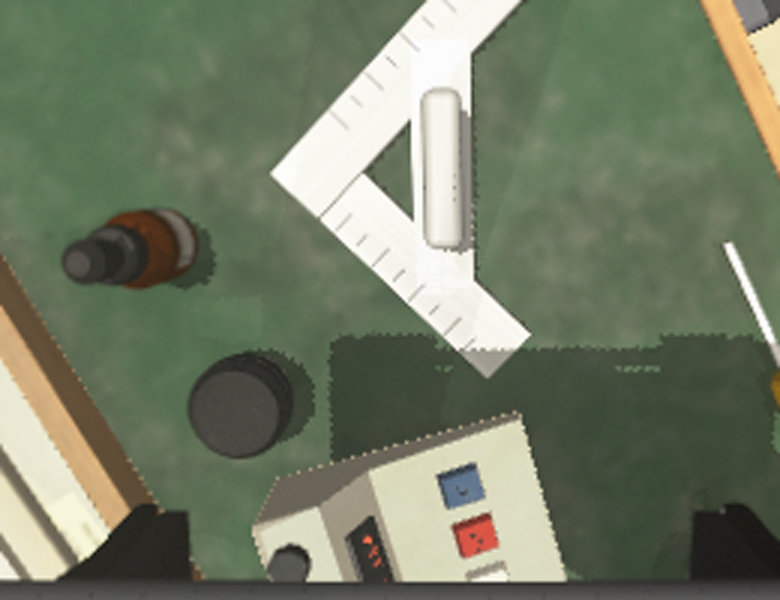

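Square: outer corner at crop (271,175), the +y leg's outer end at (488,377), rib top centre at (442,168). The bottle's bulb is at (83,262), clear to the left.

```bash
python3 -c "
from h import *
p=shot('wrist'); f=lambda x,y,z:w(p,(180+x/3,60+y/3),z)
c=f(271,175,.01); e=f(488,377,.01); e2=f(430,0,.01); g=f(442,168,.053)
v=e-c; u=c-e2
print('corner',c,'len',np.linalg.norm(v),'yaw+y',np.degrees(np.arctan2(v[1],v[0]))-90,'yaw+x',np.degrees(np.arctan2(u[1],u[0])))
r1,r2=f(442,95,.053),f(443,240,.053); d=r2-r1; print('rib yaw-45',np.degrees(np.arctan2(d[1],d[0]))-45)
y=np.degrees(np.arctan2(v[1],v[0]))-90; M=Ro.from_euler('z',y,degrees=True).as_matrix()
G=c-M@[.048,-.048,0]; print('grip from corner',G,'rib',g)
J=M@[1,-1,0]/2**.5; B=M@[1,1,0]/2**.5
for n,q in dict(bulb=f(83,262,.102),neck=f(130,252,.06),box=f(520,412,.05),box2=f(380,470,.05),eye=f(235,412,.046)).items(): print(n,np.round(q,3),'jaw',(q-g)@J,'rib',(q-g)@B)
"
```

```text
corner [0.52883696 0.12137141 0.01      ] len 0.11853329857669073 yaw+y 18.782062034067366 yaw+x 18.13111271682981
rib yaw-45 17.514140821401085
grip from corner [0.46793843 0.15136089 0.01      ] rib [0.46830085 0.15051136 0.053     ]
bulb [0.58  0.123 0.102] jaw 0.11273803882558275 rib 0.02449903539613673
neck [0.579 0.124 0.06 ] jaw 0.1106153927679641 rib 0.02503387141688186
box [0.484 0.243 0.05 ] jaw -0.026578140747406054 rib 0.0896872620395922
box2 [0.541 0.238 0.05 ] jaw 0.02677101293632854 rib 0.1107622944713563
eye [0.58  0.193 0.046] jaw 0.0809937380914055 rib 0.0874231820477893
```

```bash
python3 -c "
from h import *
plan([((.4681,.151,.15),down(153.3)),((.4681,.151,.035),down(153.3))])"
```

```text
t [0.1328, 0.0003, -0.0875] a [-0.0078, -0.0007, -0.0003] rows 3
t [0.1533, 0.0, 0.0] a [0.0, 0.0, 0.0] rows 3
```

Call:
play_rows --commands '[{"fingers": -1, "tx": 0.04, "ty": 0, "tz": -0.03, "ax": -0.003, "ay": 0, "az": 0}, {"fingers": -1, "tx": 0.085, "ty": 0, "tz": -0.06, "ax": -0.006, "ay": 0, "az": 0}, {"fingers": -1, "tx": 0.133, "ty": 0, "tz": -0.0875, "ax": -0.0078, "ay": -0.0007, "az": 0}, {"fingers": -1, "tx": 0.133, "ty": 0, "tz": -0.0875, "ax": -0.0078, "ay": -0.0007, "az": 0}, {"fingers": -1, "tx": 0.133, "ty": 0, "tz": -0.0875, "ax": -0.0078, "ay": -0.0007, "az": 0}]'

```text
time_s: 10.52
tcp_pos: [0.4667, 0.1489, 0.1485]
ee_rot: [[-0.004, -0.893, 0.451], [-0.002, 0.451, 0.893], [-1.0, 0.003, -0.004]]
wrist_force: [1.0, 0.3, 1.7]
gripper_width: 0.998
```

Call:
play_rows --commands '[{"fingers": -1, "tx": 0, "ty": 0, "tz": 0, "ax": 0, "ay": 0, "az": 0}, {"fingers": -1, "tx": 0, "ty": 0, "tz": 0, "ax": 0, "ay": 0, "az": 0}]'

```text
time_s: 10.68
tcp_pos: [0.4708, 0.1529, 0.1523]
ee_rot: [[0.005, -0.894, 0.449], [0.004, 0.449, 0.894], [-1.0, -0.002, 0.006]]
wrist_force: [-0.3, -0.2, 0.5]
gripper_width: 0.998
```

```bash
python3 -c "
from h import *
st();plan([((.4681,.151,.035),down(153.3))])"
```

```text
10.68 [0.4708 0.1529 0.1523] F [-0.3 -0.2  0.5] w 0.998 [-0.8937  0.4487 -0.0023]
t [0.1564, 0.0024, -0.0047] a [0.0002, 0.0018, 0.0007] rows 3
```

Call:
play_rows --commands '[{"fingers": -1, "tx": 0.03, "ty": 0, "tz": 0, "ax": 0, "ay": 0, "az": 0}, {"fingers": -1, "tx": 0.07, "ty": 0, "tz": 0, "ax": 0, "ay": 0, "az": 0}, {"fingers": -1, "tx": 0.11, "ty": 0, "tz": 0, "ax": 0, "ay": 0, "az": 0}, {"fingers": -1, "tx": 0.14, "ty": 0, "tz": 0, "ax": 0, "ay": 0, "az": 0}, {"fingers": -1, "tx": 0.153, "ty": 0, "tz": 0, "ax": 0, "ay": 0, "az": 0}]'

```text
time_s: 11.1
tcp_pos: [0.4691, 0.1527, 0.0343]
ee_rot: [[-0.001, -0.894, 0.449], [0.001, 0.449, 0.894], [-1.0, 0.001, 0.001]]
wrist_force: [0.4, -0.6, -0.4]
gripper_width: 0.997
```

Call:
play_rows --commands '[{"fingers": 0.4, "tx": 0, "ty": 0, "tz": 0, "ax": 0, "ay": 0, "az": 0}, {"fingers": 0.4, "tx": 0, "ty": 0, "tz": 0, "ax": 0, "ay": 0, "az": 0}, {"fingers": 0.4, "tx": 0, "ty": 0, "tz": 0, "ax": 0, "ay": 0, "az": 0}, {"fingers": 0.4, "tx": 0, "ty": 0, "tz": 0, "ax": 0, "ay": 0, "az": 0}, {"fingers": 0.4, "tx": 0, "ty": 0, "tz": 0, "ax": 0, "ay": 0, "az": 0}]'

```text
time_s: 11.52
tcp_pos: [0.47, 0.1531, 0.0374]
ee_rot: [[0.004, -0.894, 0.448], [0.004, 0.448, 0.894], [-1.0, -0.002, 0.005]]
wrist_force: [-0.1, 0.0, 0.0]
gripper_width: 0.709
```

Call:
play_rows --commands '[{"fingers": 0.6, "tx": 0, "ty": 0, "tz": 0, "ax": 0, "ay": 0, "az": 0}, {"fingers": 0.6, "tx": 0, "ty": 0, "tz": 0, "ax": 0, "ay": 0, "az": 0}, {"fingers": 1, "tx": 0, "ty": 0, "tz": 0, "ax": 0, "ay": 0, "az": 0}, {"fingers": 1, "tx": 0, "ty": 0, "tz": 0, "ax": 0, "ay": 0, "az": 0}, {"fingers": 1, "tx": 0, "ty": 0, "tz": 0, "ax": 0, "ay": 0, "az": 0}]'

```text
time_s: 11.93
tcp_pos: [0.4691, 0.1524, 0.036]
ee_rot: [[0.001, -0.894, 0.448], [0.002, 0.448, 0.894], [-1.0, -0.0, 0.002]]
wrist_force: [-0.1, -0.5, -0.5]
gripper_width: 0.325
```

Call:
play_rows --commands '[{"fingers": 1, "tx": 0, "ty": 0, "tz": 0, "ax": 0, "ay": 0, "az": 0}, {"fingers": 1, "tx": 0, "ty": 0, "tz": 0, "ax": 0, "ay": 0, "az": 0}, {"fingers": 1, "tx": 0, "ty": 0, "tz": 0, "ax": 0, "ay": 0, "az": 0}, {"fingers": 1, "tx": 0, "ty": 0, "tz": 0, "ax": 0, "ay": 0, "az": 0}, {"fingers": 1, "tx": 0, "ty": 0, "tz": 0, "ax": 0, "ay": 0, "az": 0}]'

```text
time_s: 12.35
tcp_pos: [0.469, 0.1524, 0.0359]
ee_rot: [[0.001, -0.894, 0.448], [0.002, 0.448, 0.894], [-1.0, 0.0, 0.002]]
wrist_force: [-0.7, 1.1, 0.1]
gripper_width: 0.157
```

```bash
python3 -c "
from h import *
s=st();print(np.round(s['ee_rot'],4).tolist())"
```

```text
12.35 [0.469  0.1524 0.0359] F [-0.7  1.1  0.1] w 0.157 [-8.938e-01  4.484e-01  2.000e-04]
[[0.0007, -0.8938, 0.4484], [0.0018, 0.4484, 0.8938], [-1.0, 0.0002, 0.0019]]
```

```bash
python3 -c "
from h import *
s=r.sense()
plan([((.469,.1524,.125),down(153.35)),((.4986,-.1439,.125),down(118.5)),((.4986,-.1439,.056),down(118.5))],dmax=.16)"
```

```text
t [-0.1188, 0.0, 0.0002] a [0.0, 0.0006, -0.0001] rows 3
t [0.0, -0.1062, -0.1677] a [0.0968, 0.0, 0.0] rows 4
t [0.0, -0.1516, -0.1282] a [0.0968, 0.0, 0.0] rows 4
t [0.092, 0.0, 0.0] a [0.0, 0.0, 0.0] rows 2
```

Call:
play_rows --commands '[{"fingers": 1, "tx": -0.01, "ty": 0, "tz": 0, "ax": 0, "ay": 0, "az": 0}, {"fingers": 1, "tx": -0.035, "ty": 0, "tz": 0, "ax": 0, "ay": 0, "az": 0}, {"fingers": 1, "tx": -0.07, "ty": 0, "tz": 0, "ax": 0, "ay": 0, "az": 0}, {"fingers": 1, "tx": -0.1, "ty": 0, "tz": 0, "ax": 0, "ay": 0, "az": 0}, {"fingers": 1, "tx": -0.119, "ty": 0, "tz": 0, "ax": 0, "ay": 0, "az": 0}]'

```text
time_s: 12.77
tcp_pos: [0.4696, 0.1525, 0.1275]
ee_rot: [[0.003, -0.894, 0.448], [0.003, 0.448, 0.894], [-1.0, -0.001, 0.004]]
wrist_force: [0.3, -0.1, -3.6]
gripper_width: 0.161
```

Call:
play_rows --commands '[{"fingers": 1, "tx": 0, "ty": -0.015, "tz": -0.025, "ax": 0.014, "ay": 0, "az": 0}, {"fingers": 1, "tx": 0, "ty": -0.037, "tz": -0.059, "ax": 0.034, "ay": 0, "az": 0}, {"fingers": 1, "tx": 0, "ty": -0.06, "tz": -0.095, "ax": 0.055, "ay": 0, "az": 0}, {"fingers": 1, "tx": 0, "ty": -0.083, "tz": -0.131, "ax": 0.076, "ay": 0, "az": 0}, {"fingers": 1, "tx": 0, "ty": -0.106, "tz": -0.168, "ax": 0.097, "ay": 0, "az": 0}]'

```text
time_s: 13.18
tcp_pos: [0.4829, 0.0027, 0.1249]
ee_rot: [[0.0, -0.716, 0.698], [0.002, 0.698, 0.716], [-1.0, 0.001, 0.002]]
wrist_force: [0.5, 0.8, -2.7]
gripper_width: 0.157
```

Call:
play_rows --commands '[{"fingers": 1, "tx": 0, "ty": -0.038, "tz": -0.032, "ax": 0.024, "ay": 0, "az": 0}, {"fingers": 1, "tx": 0, "ty": -0.076, "tz": -0.064, "ax": 0.048, "ay": 0, "az": 0}, {"fingers": 1, "tx": 0, "ty": -0.11, "tz": -0.093, "ax": 0.07, "ay": 0, "az": 0}, {"fingers": 1, "tx": 0, "ty": -0.136, "tz": -0.115, "ax": 0.087, "ay": 0, "az": 0}, {"fingers": 1, "tx": 0, "ty": -0.1516, "tz": -0.1282, "ax": 0.0968, "ay": 0, "az": 0}]'

```text
time_s: 13.6
tcp_pos: [0.4976, -0.1467, 0.1243]
ee_rot: [[-0.0, -0.472, 0.881], [0.002, 0.881, 0.472], [-1.0, 0.002, 0.001]]
wrist_force: [0.4, 1.0, -3.8]
gripper_width: 0.161
```

Call:
play_rows --commands '[{"fingers": 1, "tx": 0.02, "ty": 0, "tz": 0, "ax": 0, "ay": 0, "az": 0}, {"fingers": 1, "tx": 0.045, "ty": 0, "tz": 0, "ax": 0, "ay": 0, "az": 0}, {"fingers": 1, "tx": 0.06, "ty": 0, "tz": 0, "ax": 0, "ay": 0, "az": 0}, {"fingers": 1, "tx": 0.06, "ty": 0, "tz": 0, "ax": 0, "ay": 0, "az": 0}, {"fingers": 1, "tx": 0.06, "ty": 0, "tz": 0, "ax": 0, "ay": 0, "az": 0}]'

```text
time_s: 14.02
tcp_pos: [0.4977, -0.1442, 0.0792]
ee_rot: [[-0.001, -0.477, 0.879], [0.002, 0.879, 0.477], [-1.0, 0.002, -0.0]]
wrist_force: [0.3, 0.1, -3.7]
gripper_width: 0.157
```

```bash
python3 -c "
from h import *
s=st();print(np.round(s['ee_rot'],4).tolist()); p=shot('wrist','w6'); q=shot('top'); 
a=p['image'][:,:,::-1]; b=q['image'][:,:,::-1]
cv2.imwrite('pics/w6c.png',np.hstack([cv2.resize(a[40:240,150:410],(520,400)),cv2.resize(b[150:260,270:347],(280,400))]))
plan([((.4986,-.1439,.046),down(118.5))])"
```

```text
14.02 [ 0.4977 -0.1442  0.0792] F [ 0.3  0.1 -3.7] w 0.157 [-0.4767  0.8791  0.0022]
[[-0.0012, -0.4767, 0.8791], [0.0019, 0.8791, 0.4767], [-1.0, 0.0022, -0.0002]]
t [0.046, 0.0005, -0.0006] a [0.0, 0.001, -0.0001] rows 1
```

View pics/w6c.png

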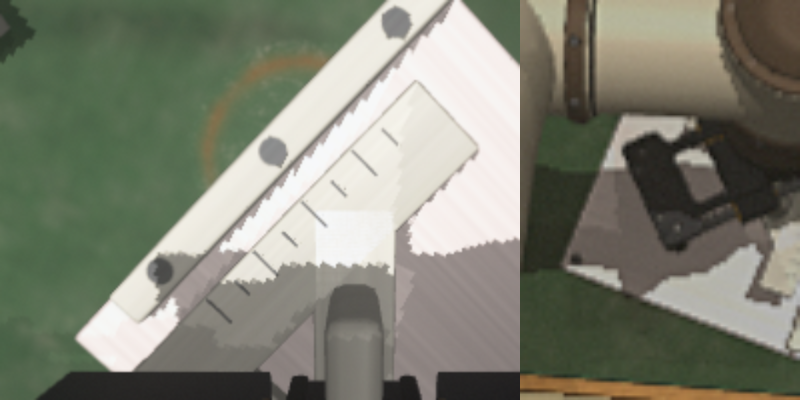

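Call:
play_rows --commands '[{"fingers": 1, "tx": 0.015, "ty": 0, "tz": 0, "ax": 0, "ay": 0.0005, "az": 0}, {"fingers": 1, "tx": 0.03, "ty": 0, "tz": 0, "ax": 0, "ay": 0.001, "az": 0}, {"fingers": 1, "tx": 0.038, "ty": 0, "tz": 0, "ax": 0, "ay": 0.001, "az": 0}, {"fingers": 1, "tx": 0.042, "ty": 0, "tz": 0, "ax": 0, "ay": 0.001, "az": 0}, {"fingers": 1, "tx": 0.042, "ty": 0, "tz": 0, "ax": 0, "ay": 0.001, "az": 0}]'

```text
time_s: 14.53
tcp_pos: [0.4985, -0.1439, 0.0482]
ee_rot: [[-0.002, -0.477, 0.879], [0.0, 0.879, 0.477], [-1.0, 0.001, -0.002]]
wrist_force: [0.1, -0.8, -3.8]
gripper_width: 0.155
```

Call:
play_rows --commands '[{"fingers": 1, "tx": 0.001, "ty": 0, "tz": 0, "ax": 0, "ay": 0, "az": 0}, {"fingers": 1, "tx": 0.002, "ty": 0, "tz": 0, "ax": 0, "ay": 0, "az": 0}, {"fingers": 1, "tx": 0.002, "ty": 0, "tz": 0, "ax": 0, "ay": 0, "az": 0}]'

```text
time_s: 14.78
tcp_pos: [0.4988, -0.144, 0.0471]
ee_rot: [[-0.001, -0.477, 0.879], [0.0, 0.879, 0.477], [-1.0, 0.001, -0.001]]
wrist_force: [0.1, 0.9, -3.2]
gripper_width: 0.157
```

Call:
play_rows --commands '[{"fingers": 1, "tx": 0.001, "ty": 0, "tz": 0, "ax": 0, "ay": 0, "az": 0}, {"fingers": 1, "tx": 0.002, "ty": 0, "tz": 0, "ax": 0, "ay": 0, "az": 0}, {"fingers": 1, "tx": 0.002, "ty": 0, "tz": 0, "ax": 0, "ay": 0, "az": 0}, {"fingers": 1, "tx": 0.002, "ty": 0, "tz": 0, "ax": 0, "ay": 0, "az": 0}]'

```text
time_s: 15.12
tcp_pos: [0.4991, -0.1441, 0.0459]
ee_rot: [[-0.0, -0.477, 0.879], [0.0, 0.879, 0.477], [-1.0, 0.0, -0.0]]
wrist_force: [-0.9, -0.1, 1.7]
gripper_width: 0.157
```

Call:
play_rows --commands '[{"fingers": 1, "tx": 0, "ty": -0.003, "tz": 0, "ax": 0, "ay": 0, "az": 0}, {"fingers": 1, "tx": 0, "ty": -0.006, "tz": 0, "ax": 0, "ay": 0, "az": 0}, {"fingers": 1, "tx": 0, "ty": -0.009, "tz": 0, "ax": 0, "ay": 0, "az": 0}, {"fingers": 1, "tx": 0, "ty": -0.012, "tz": 0, "ax": 0, "ay": 0, "az": 0}, {"fingers": 1, "tx": 0, "ty": -0.014, "tz": 0, "ax": 0, "ay": 0, "az": 0}]'

```text
time_s: 15.53
tcp_pos: [0.5044, -0.1536, 0.0459]
ee_rot: [[-0.0, -0.477, 0.879], [0.0, 0.879, 0.477], [-1.0, 0.0, 0.0]]
wrist_force: [-0.7, 1.6, 6.1]
gripper_width: 0.158
```

Call:
play_rows --commands '[{"fingers": 1, "tx": 0, "ty": -0.001, "tz": 0, "ax": 0, "ay": 0, "az": 0}, {"fingers": 1, "tx": 0, "ty": -0.002, "tz": 0, "ax": 0, "ay": 0, "az": 0}, {"fingers": 1, "tx": 0, "ty": -0.002, "tz": 0, "ax": 0, "ay": 0, "az": 0}, {"fingers": 1, "tx": 0, "ty": -0.002, "tz": 0, "ax": 0, "ay": 0, "az": 0}]'

```text
time_s: 15.87
tcp_pos: [0.5052, -0.1549, 0.0459]
ee_rot: [[0.0, -0.477, 0.879], [0.0, 0.879, 0.477], [-1.0, -0.0, 0.0]]
wrist_force: [-0.9, 0.7, 4.4]
gripper_width: 0.156
```

Call:
play_rows --commands '[{"fingers": 1, "tx": 0, "ty": -0.001, "tz": 0, "ax": 0, "ay": 0, "az": 0}, {"fingers": 1, "tx": 0, "ty": -0.002, "tz": 0, "ax": 0, "ay": 0, "az": 0}, {"fingers": 1, "tx": 0, "ty": -0.002, "tz": 0, "ax": 0, "ay": 0, "az": 0}, {"fingers": 1, "tx": 0, "ty": -0.002, "tz": 0, "ax": 0, "ay": 0, "az": 0}]'

```text
time_s: 16.2
tcp_pos: [0.5055, -0.156, 0.0459]
ee_rot: [[-0.001, -0.477, 0.879], [0.0, 0.879, 0.477], [-1.0, 0.001, -0.0]]
wrist_force: [-0.7, 1.1, 6.3]
gripper_width: 0.158
```

Call:
play_rows --commands '[{"fingers": 1, "tx": 0, "ty": -0.001, "tz": 0, "ax": 0, "ay": 0, "az": 0}, {"fingers": 1, "tx": 0, "ty": -0.002, "tz": 0, "ax": 0, "ay": 0, "az": 0}, {"fingers": 1, "tx": 0, "ty": -0.002, "tz": 0, "ax": 0, "ay": 0, "az": 0}, {"fingers": 1, "tx": 0, "ty": -0.002, "tz": 0, "ax": 0, "ay": 0, "az": 0}]'

```text
time_s: 16.53
tcp_pos: [0.5052, -0.1566, 0.0459]
ee_rot: [[-0.002, -0.477, 0.879], [0.001, 0.879, 0.477], [-1.0, 0.002, -0.002]]
wrist_force: [-3.8, 5.3, 9.5]
gripper_width: 0.158
```

```bash
cat > b.py <<'E'
from h import *
s=st(); q=np.radians(-16.45); c,n=np.cos(q),np.sin(q); M=np.array([[c,n,0],[-n,c,0],[0,0,1]])
print("F board",np.round(M@s["wrist_force"],1),"mom",np.round(s["moment"],2),"jaw yaw",np.degrees(np.arctan2(s["ee_rot"][1][1],s["ee_rot"][0][1])))
P=np.array(s["tcp_pos"])+np.array(s["ee_rot"])@[0,0,-.0016]
print("square corner - board corner, board axes mm",np.round(1e3*(M@(P-[.5368,-.2176,0]))[:2]+[48,-48],1))
E
python3 b.py
```

```text
16.53 [ 0.5052 -0.1566  0.0459] F [-3.8  5.3  9.5] w 0.158 [-0.4766  0.8791  0.0023]
F board [-5.2  4.   9.5] mom [ 1.82  0.75 -0.11] jaw yaw 118.46412387020104
square corner - board corner, board axes mm [-0.7  0.4]
```

Call:
play_rows --commands '[{"fingers": 1, "tx": 0, "ty": -0.001, "tz": 0, "ax": 0, "ay": 0, "az": 0}, {"fingers": 1, "tx": 0, "ty": -0.003, "tz": 0, "ax": 0, "ay": 0, "az": 0}, {"fingers": 1, "tx": 0, "ty": -0.003, "tz": 0, "ax": 0, "ay": 0, "az": 0}, {"fingers": 1, "tx": 0, "ty": -0.003, "tz": 0, "ax": 0, "ay": 0, "az": 0}]'

```text
time_s: 16.87
tcp_pos: [0.5053, -0.1567, 0.0458]
ee_rot: [[-0.005, -0.476, 0.879], [0.004, 0.879, 0.476], [-1.0, 0.005, -0.002]]
wrist_force: [-6.1, 15.6, 12.9]
gripper_width: 0.157
```

```bash
python3 b.py
```

```text
16.87 [ 0.5053 -0.1567  0.0458] F [-6.1 15.6 12.9] w 0.157 [-0.4762  0.8793  0.0054]
F board [-10.2  13.2  12.9] mom [ 4.59  1.57 -0.06] jaw yaw 118.43542681642872
square corner - board corner, board axes mm [-0.6  0.3]
```

Call:
play_rows --commands '[{"fingers": 1, "tx": 0, "ty": 0, "tz": 0, "ax": 0, "ay": 0, "az": -0.001}, {"fingers": 1, "tx": 0, "ty": 0, "tz": 0, "ax": 0, "ay": 0, "az": -0.002}, {"fingers": 1, "tx": 0, "ty": 0, "tz": 0, "ax": 0, "ay": 0, "az": -0.002}, {"fingers": 1, "tx": 0, "ty": 0, "tz": 0, "ax": 0, "ay": 0, "az": -0.002}]'

```text
time_s: 17.2
tcp_pos: [0.5053, -0.1568, 0.0458]
ee_rot: [[-0.001, -0.476, 0.879], [-0.002, 0.879, 0.476], [-1.0, -0.001, -0.002]]
wrist_force: [-5.9, 14.5, 13.1]
gripper_width: 0.157
```

```bash
python3 b.py; python3 -c "
from h import *
p=shot('wrist'); q=shot('scene')
a=p['image'][:,:,::-1]; b=q['image'][:,:,::-1]
cv2.imwrite('pics/w7c.png',np.hstack([cv2.resize(a[40:240,150:410],(520,400),interpolation=cv2.INTER_CUBIC),cv2.resize(b[160:300,270:368],(280,400))]))"
```

```text
17.2 [ 0.5053 -0.1568  0.0458] F [-5.9 14.5 13.1] w 0.157 [-0.4763  0.8793 -0.0011]
F board [-9.8 12.2 13.1] mom [ 4.61  1.54 -0.01] jaw yaw 118.4441392809691
square corner - board corner, board axes mm [-0.6  0.3]
```

View pics/w7c.png

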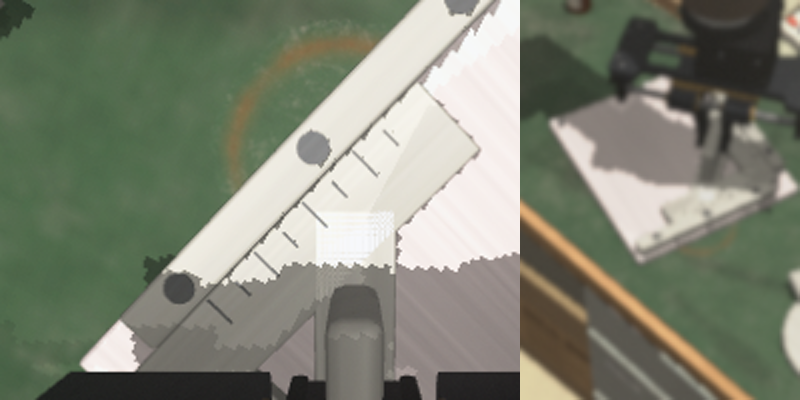

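```bash
python3 -c "
from h import *
print(job.finish_job())"; python3 b.py
```

```text
the job is handed in; nothing more can be done
None
the job is handed in; nothing more can be done
```

The job is done and handed in at about 17 s of the 64 s allowed.

- **Ring plate:** It hangs by its hole over the post and is released. The wrist picture taken after release shows it flat on the foot.
- **Square:** It lies flat on the board, still gripped and pressed into the corner.
    - **Force:** The last readings were about 10 N on the far fence and 12 N on the right fence, with about 17 N pressing it down on the board. There was almost no twisting moment, so both legs appear to bear evenly.
    - **Position:** By measurement its outer corner sits within about 0.7 mm of the board's corner, and the jaws are within about 0.2° of square to the board. Both are within the measuring error.
- **Limits of the checks:** The picture shows the right fence leg flush along its visible length. The far fence leg was hidden by the gripper, so only the force and position readings confirm it.
- **Other things on the desk:** I touched none of them on purpose and felt no unexpected contact. I did not compare their positions before and after.

No check failed. One spotter reading for the dropper bottle, taken while the arm covered part of the view, was clearly wrong. I discarded it and measured the bottle again from the wrist camera.

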